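# Stack a board carrier on the test supply and hold a spring probe on its test pad

## Task

Set the board carrier that lies on the table squarely on top of the identical carrier on the power supply in the middle of the bench, either way round, and let go of it. Then take the spring test probe out of its holder and hold it upright with its tip on the round test pad of the upper board, pressing lightly so that the plunger is about half in, never hard. Finish while still holding the probe there in the gripper, and leave everything else undisturbed.

Things in the scene. Friction and masses are not known exactly. Their poses are not given: they have to be found in the camera images.
- supply: Black bench power supply, 200 (x) x 180 (y) x 70 mm high, fixed in the middle of the table (the units at the table's edges are others); its front panel with displays and knobs is on its +x side. Origin: centre of its underside.
- lower_carrier: Board carrier already lying on top of the supply (loose, about 0.3 kg): black flat tray, 64 (x) x 170 (y) x 26 mm high, with a green board in it. Origin: centre of its underside, z up.
- carrier: Identical board carrier lying loose on the table: black flat tray 64 (x) x 170 (y) x 26 mm high, 0.3 kg, balanced; can be gripped across its 64 mm width at mid length. Rim 5 mm wide; the green board lies 8 mm below the rim. Stacked carriers rest on one another's rims, with no locating features. Origin: centre of its underside, z up; +y points to the end with the test pad.
- test_pad (a point): Centre of the only round pad on the loose carrier's board: bare metal disc 16 mm in diameter in a thin white printed ring, on the carrier's long centre line 52 mm from its middle (carrier frame +y), level with the board surface, 18 mm above the carrier's underside. The square pads and chips are not it.
- holder: Fixed metal block 70 x 70 x 75 mm high with a 14.5 mm upright through hole in its middle, in which the probe stands. Origin: centre of its underside.
- probe: Spring test probe (0.1 kg) standing upright in the holder. Square grey handle 18 x 18 x 85 mm, its underside resting on the holder's top; below it a steel barrel, 12 mm diameter, 45 mm long, then a thin sprung brass plunger, 4 mm diameter, 20 mm out. Origin: on the axis at the handle's underside; z up, x and y square to the handle's flats. Lift it 70 mm to clear the holder.
- probe_tip (a point): Tip of the probe's plunger, on the probe's axis, 65 mm below the probe's origin when the plunger is out.
- plunger (a joint): How far the probe's plunger is pushed in, m: 0 fully out, 0.012 fully in. Spring: 0.75 N at the first movement, 3.75 N fully in, evenly rising (250 N/m); half in is 2.25 N.
- post_cap: Bystander: small black knob with brass end, 18 mm in diameter, 18 mm high, standing on top of the supply near a corner. Origin: centre of its underside.
- screwdriver: Bystander: screwdriver lying on the table.
- solvent: Bystander: white bottle 52 mm in diameter, 120 mm high, standing.
- meter: Bystander: grey hand multimeter lying on its back, 160 x 80 x 42 mm.
- parts_bin: Bystander: open grey parts bin, 140 x 90 x 35 mm.
- tape: Bystander: roll of tape lying flat, 68 mm in diameter, 22 mm high.
- heatsink: Bystander: finned aluminium heat sink, 60 x 50 x 25 mm.
Mind the look-alikes: they are no part of the job. There is more than one size of the probe; the job needs the larger. Leave any purple look-alike of the carrier alone.

How it is judged:
By the outcome, as a careful person would: the job done as asked, in the order asked, and still so for the second after the job is handed in, while the arm keeps its last pose, push and grip.
It also fails if it takes over 67 s, if anything falls off the work surface, if the arm or the gripper's body presses on something with over 40 N, if the wrist force passes 120 N, or if a joint passes its speed limit or range.

## Robot

A 6-joint arm with a two-finger parallel gripper is mounted at the origin on the work surface. World frame = base frame: x ahead of the robot, y to its left, z up, the work surface at z = 0. Lengths are in m, angles in rad, forces in N, time in s.
With the tool pointing down it reaches from about 0.275 to 0.825 m from the base axis. Payload 5.2 kg.
Tool frame: the origin (TCP) lies at the centre of the arm's flange, where the gripper is bolted on; the fingertips stand 186 mm ahead of it and the grasp point (between the pads) lies 167 mm ahead of it; z points along the fingers, y is the line along which they close (so a half turn about z gives the same grasp; the last joint's range is limited). The gripper opens to 93 mm and grips with 3 to 60 N. Pads are 15 mm wide; open, the fingers measure 128 mm over their backs; the gripper's body (75 mm by 188 mm) begins 65 mm behind the grasp point.
Start: joints at [-1.507, 0.259, 1.535, -0, 1.348, -0.203], TCP at [0.145, -0.531, 0.405] pointing down, gripper open.
Joint ranges: [-3.14, 3.14], [-0.91, 2.08], [0.19, 2.58], [-1.22, 4.36], [0.22, 2.71], [-3.12, 3.12]. Speed limits (rad/s): [2.57, 2.57, 3.14, 3.14, 3.14, 3.14].

## Interface

Orientations are given as a rotation vector (axis times angle).
In Python, from rig import arm gives the robot as it stands.
- The arm moves only by the shell command python3 -m handwheel 'ROWS' [OPENING] [FORCE]. ROWS is JSON, a list of rows, each a list of 2 entries, a list of its own where there are three numbers: the shift along the tool's x, y, z each as a share of 0.05 m, from -1 to 1, then the turn about the tool's z as a share of 2 rad, from -1 to 1. In form: [[[tx, ty, tz], turn], ...]. A call has 1 to 20 rows; each row shifts and turns the commanded pose from where the row before left it, along the tool's axes as they then stand; what a row does not reach is not made up. A row lasts 1/8 s, in which the tool goes at most 62.5 mm and 10.7 degrees, less where a joint would pass 70% of its speed; a pose out of reach is approached as far as the arm can. A call with a number of a shift or a turn outside -1 to 1 is refused whole. A call with a gripper value outside its range is refused whole. OPENING is the opening, from 0 (shut) to 1 (fully open), set as the call begins (- or left out, the last holds). The fingers move at their own pace and stop on an object; FORCE is the grip in N (left out, the last holds). Time passes only in rows, so rows that do not move let the fingers close. It gives the time, the measured TCP pose, the force, the opening and the grip force at its end, in the units of the state.
- arm.state(): the state, without advancing time (a new reading comes with each control period).
- arm.camera(name): name is "side" or "top"; returns a dict with "pixels" (384x512x3 uint8, red, green, blue), "z_map" (384x512 float32, m along the optical axis (not along the pixel's ray), 0 where there is no reading), "fx", "fy", "cx", "cy" (pixels), "T" (4x4, takes a point from camera to world coordinates). Camera axes: x right, y up, looking along -z (the intrinsics and any distortion apply to the point x, -y, -z); pixel columns grow to the right and rows downward; lengths in m; the calibration is good to about 2 mm. A picture is of the moment at which its call begins.
- arm.sign_off(): hands the job in; it is judged then, once.
Trained networks look in a picture, given as the dict that the camera call returned (one of the last four; its "shot" number tells which), for a name from the list of things; names that differ only in an ending like _2 or _b are one class to them, and where a whole thing is asked for, a point or a joint stands for the part that bears it (a point fixed in the world has none). Each returns a list of dicts, best first, with "conf" (0 to 1); they miss things now and then, are a little off and sometimes report something else, mostly with a low value. They report only what shows in the picture. A call takes as long as a camera call. They do not tell look-alikes from the thing itself.
- arm.boxes_of(picture, label): "rect" ([left, top, width, height] in pixels, round what is visible of it).
- arm.tip_of(picture, label): "location" ([row, column] in pixels: a listed point, or the origin of a listed thing).
The state is a dict: "time_s": time; "qpos": joint angles; "dq": joint speeds; "joint_torque": joint torques, N m; "eef_pos": TCP position; "tcp_rot": TCP orientation; "ft_force": force on the tool from outside, world axes, zero at the start; "wrist_torque": the same for the moment, N m; "finger_gap": finger opening in m; "grip_force": force on a finger pad.
Only numpy, scipy, OpenCV 4.12 (cv2) and the standard library are available. Lean on these libraries where they do the work, as an engineer would, in place of code of your own. Each camera call takes 0.05 s, during which the arm holds its last target. There are 200 camera calls.

## Working session

There is one attempt and no reset: what is moved stays moved. The work goes in short steps, Python scripts to look and compute and a shell command to move; the robot and the scene stay as the last step left them, time stands still between calls to the robot, and variables do not carry over. Pictures are saved under pics/ and viewed, at most 10 in all, crops included, and the job is handed in when it is done.

```bash
mkdir -p pics; ls
cat > h.py <<'E'
import numpy as np, cv2
from rig import arm
def world(c):
    z=c["z_map"]; v,u=np.mgrid[:z.shape[0],:z.shape[1]]
    P=np.stack([(u-c["cx"])/c["fx"]*z,-(v-c["cy"])/c["fy"]*z,-z],-1)
    return P@c["T"][:3,:3].T+c["T"][:3,3]
def save(c,n): cv2.imwrite(f"pics/{n}.png",c["pixels"][...,::-1])
E
python3 - <<'E'
from h import *
for n in("top","side"):
    c=arm.camera(n); save(c,n+"1"); np.savez(n+"1.npz",w=world(c),p=c["pixels"])
    print(n,{k:c[k] for k in c if k not in("pixels","z_map")})
    for l in("supply","lower_carrier","carrier","test_pad","holder","probe","post_cap"):
        print(l,[(np.round(d["location"],1).tolist(),round(d["conf"],2)) for d in arm.tip_of(c,l)],[(np.round(d["rect"]).tolist(),round(d["conf"],2)) for d in arm.boxes_of(c,l)])
print(arm.state())
E
```

```text
pics
top {'fx': 448.90971664707376, 'fy': 448.90971664707376, 'cx': 253.79156371068342, 'cy': 189.98101242480172, 'T': array([[ 0.05301689,  0.97627497, -0.2099438 ,  0.19718251],
       [-0.99858679,  0.05260881, -0.00753201, -0.00890219],
       [ 0.00369158,  0.21004642,  0.97768444,  1.6896966 ],
       [ 0.        ,  0.        ,  0.        ,  1.        ]]), 'shot': 1}
supply [([179.7, 248.3], 0.94)] [([190.0, 126.0, 14.0, 19.0], 0.67), ([220.0, 147.0, 50.0, 59.0], 0.57), ([347.0, 132.0, 15.0, 22.0], 0.26)]
lower_carrier [([179.5, 243.7], 0.8)] [([221.0, 171.0, 47.0, 21.0], 0.77)]
carrier [([264.6, 328.9], 0.65), ([194.4, 337.6], 0.59)] [([314.0, 181.0, 49.0, 27.0], 0.82), ([326.0, 240.0, 28.0, 30.0], 0.77)]
test_pad [([191.2, 353.7], 0.86), ([251.1, 342.2], 0.78)] [([323.0, 243.0, 26.0, 25.0], 0.83)]
holder [([192.2, 162.3], 0.74)] [([150.0, 179.0, 26.0, 27.0], 0.66)]
probe [([182.8, 160.0], 0.55), ([195.3, 184.9], 0.55)] [([156.0, 180.0, 10.0, 11.0], 0.38)]
post_cap [([159.1, 223.1], 0.49)] []
side {'fx': 359.16498152041106, 'fy': 359.16498152041106, 'cx': 254.5691954408607, 'c
[... 1015 characters left out ...]
s': 1.5, 'qpos': array([-1.50679368e+00,  2.58625684e-01,  1.53502140e+00,  4.54066833e-06,
        1.34798307e+00, -2.02784399e-01]), 'dq': array([ 9.10941049e-05,  1.16599472e-03, -4.68016708e-04,  1.10603044e-04,
       -1.54890896e-03,  5.15215807e-04]), 'joint_torque': array([ 3.23906970e-04, -4.37194204e+01, -2.84303445e+01,  7.19298469e-02,
        3.11949430e-02, -5.94933596e-06]), 'eef_pos': array([ 0.14503057, -0.53054068,  0.4047303 ]), 'tcp_rot': array([-3.11364702e+00, -4.17819907e-01, -1.10238490e-05]), 'ft_force': array([ 0.86775314, -0.22059018, -0.31404236]), 'wrist_torque': array([ 0.00750763, -0.01547115, -0.02064116]), 'grip_force': 0.0, 'finger_gap': 0.09284403520380272}
```

Run:
```python
import cv2
a=cv2.imread("pics/top1.png")[110:290,120:387]; cv2.imwrite("pics/top1c.png",cv2.resize(a,(800,540),interpolation=2))
a=cv2.imread("pics/side1.png")[120:320,120:387]; cv2.imwrite("pics/side1c.png",cv2.resize(a,(800,600),interpolation=2))
```

```text
(no output)
```

View pics/top1c.png

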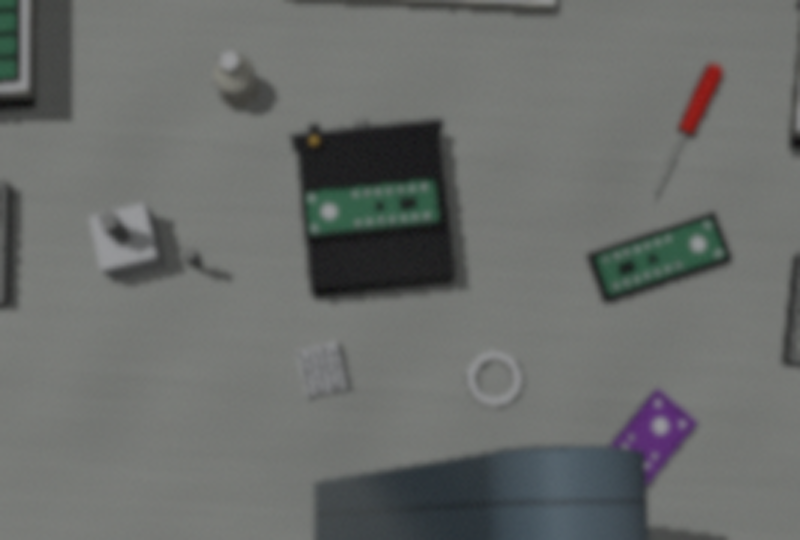

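View pics/side1c.png

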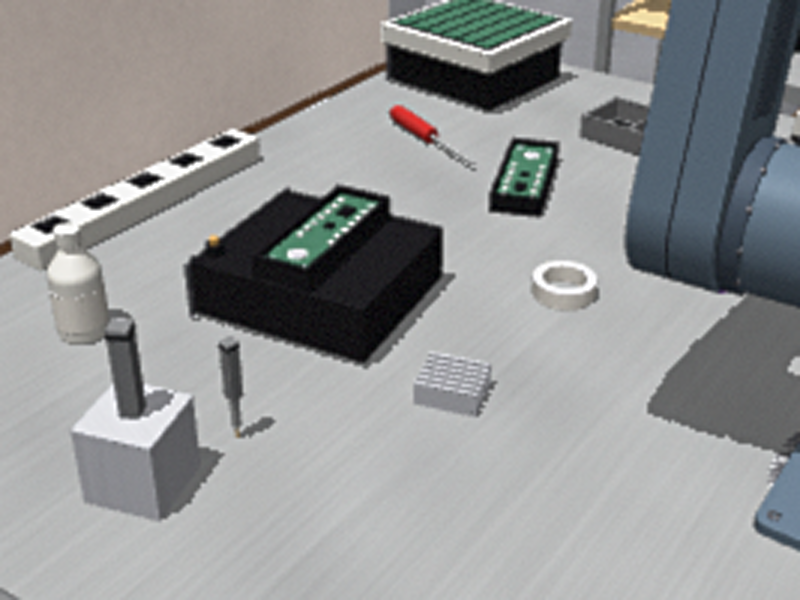

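The top view shows the loose carrier at about px (340,195), pad end on the right. The supply with the lower carrier is at about (245,178), pad to the left, and the post cap is at (224,156). The holder with the large probe is at about (162,189). The small probe stands beside it at about (188,198), and the purple decoy is at (338,258).

```bash
cat >> h.py <<'E'
def plane(c,uv,z):
    uv=np.atleast_2d(uv).astype(float)
    d=np.stack([(uv[:,0]-c["cx"])/c["fx"],-(uv[:,1]-c["cy"])/c["fy"],-np.ones(len(uv))],-1)@c["T"][:3,:3].T
    o=c["T"][:3,3]; return o+d*((z-o[2])/d[:,2])[:,None]
def green(c,box,z,S=8):
    """box l,t,r,b px; minAreaRect of the green board in plane z; centre corrected for rim parallax"""
    l,t,r,b=box; im=c["pixels"][t:b,l:r].astype(np.float32); 
    g=im[...,1]-im[...,0]; g=cv2.resize(g,None,fx=S,fy=S,interpolation=cv2.INTER_CUBIC)
    m=(g>0.5*np.percentile(g,97)).astype(np.uint8)
    k=max(cv2.findContours(m,cv2.RETR_EXTERNAL,cv2.CHAIN_APPROX_NONE)[0],key=cv2.contourArea)[:,0]
    w=plane(c,(k+.5)/S-.5+[l,t],z)[:,:2]
    (cx,cy),sz,_=R=cv2.minAreaRect((w*1000).astype(np.float32)); B=cv2.boxPoints(R)
    e=max((B[1]-B[0],B[2]-B[1]),key=np.linalg.norm); a=np.degrees(np.arctan2(e[1],e[0]))%180
    ctr=np.array([cx,cy])/1000; o=c["T"][:3,3]
    par=(ctr-o[:2])/(o[2]-z)*.008/2
    return ctr-par,ctr,sz,a
E
python3 - <<'E'
from h import *
np.set_printoptions(precision=4,suppress=True)
c=arm.camera("top"); s=arm.camera("side"); W=world(c); WS=world(s)
print("car top",green(c,(312,175,368,215),.018)); print("low top",green(c,(215,165,272,195),.088))
print("car side",green(s,(280,163,308,195),.018)); print("low side",green(s,(200,178,255,220),.088))
# heights
for n,(u,v) in dict(car=(340,195),sup=(245,200),low=(247,178)).items(): print(n,W[v,u])
def cl(X,lo,hi,z0,z1):
    m=(X[...,0]>lo[0])&(X[...,0]<hi[0])&(X[...,1]>lo[1])&(X[...,1]<hi[1])&(X[...,2]>z0)&(X[...,2]<z1); return X[m]
h=W[189,162]; print("holder px",h)
for X,n in((W,"top"),(WS,"side")):
    for z0,z1,t in((.066,.084,"holder top"),(.145,.18,"probe top"),(.09,.145,"handle")):
        P=cl(X,h[:2]-.08,h[:2]+.08,z0,z1)
        if len(P)>3: print(n,t,len(P),np.median(P,0),P.min(0),P.max(0),cv2.minAreaRect((P[:,:2]*1000).astype(np.float32)))
    P=cl(X,W[178,247,:2]-.15,W[178,247,:2]+.15,.06,.08)
    print("supply",cv2.minAreaRect((P[:,:2]*1000).astype(np.float32)),np.median(P[:,2]))
    P=cl(X,W[195,340,:2]-.12,W[195,340,:2]+.12,.012,.035); print("carrier z",cv2.minAreaRect((P[:,:2]*1000).astype(np.float32)))
E
```

```text
car top (array([ 0.553 , -0.3233]), array([ 0.5539, -0.3241]), (55.26308059692383, 161.57106018066406), np.float32(111.57616))
low top (array([0.5816, 0.0422]), array([0.5826, 0.0423]), (56.45851135253906, 161.60885620117188), np.float32(98.50946))
car side (array([ 0.5515, -0.3169]), array([ 0.5555, -0.3243]), (54.401161193847656, 149.51527404785156), np.float32(111.04096))
low side (array([0.5808, 0.048 ]), array([0.5855, 0.0425]), (48.82744216918945, 151.5604248046875), np.float32(99.62241))
car [ 0.5545 -0.3246  0.0171]
sup [0.5058 0.0338 0.0693]
low [0.5842 0.0307 0.0901]
holder px [0.5277 0.339  0.0837]
top holder top 308 [0.5264 0.3408 0.0763] [0.4897 0.2617 0.066 ] [0.5742 0.3889 0.0838] ((534.5759887695312, 326.5545654296875), (78.1467514038086, 120.13188171386719), 7.972076416015625)
top probe top 32 [0.5322 0.3455 0.1606] [0.5228 0.3355 0.1468] [0.5428 0.3564 0.1703] ((532.53857421875, 346.7026062011719), (17.65726661682129, 17.323345184326172), 29.372587203979492)
top handle 33 [0.525  0.3401 0.1119] [0.5042 0.2605 0.0904] [0.5387 0.3482 0.1445] ((521.6859130859375, 302.7
[... 418 characters left out ...]
88, 326.3932800292969), (79.53163146972656, 124.18931579589844), 7.5365424156188965)
side probe top 82 [0.5292 0.3515 0.1559] [0.5191 0.3362 0.1451] [0.5417 0.3605 0.1596] ((532.1378173828125, 349.0348205566406), (18.40087127685547, 19.635658264160156), 31.81389617919922)
side handle 217 [0.5263 0.3523 0.1153] [0.5026 0.2599 0.0904] [0.5374 0.3603 0.1447] ((519.2957153320312, 309.872802734375), (104.70760345458984, 16.004499435424805), 78.03828430175781)
supply ((593.4999389648438, 41.687408447265625), (204.7158966064453, 195.77969360351562), 9.523948669433594) 0.06767851399326885
carrier z ((588.1454467773438, -307.41400146484375), (136.807373046875, 178.08815002441406), 21.713716506958008)
```

```bash
cat >> h.py <<'E'
from scipy.spatial.transform import Rotation as Ro
def go(xyz,yawx):
    """shares needed (in current tool axes) to bring TCP to xyz with tool-x yaw deg"""
    s=arm.state(); R=Ro.from_rotvec(s["tcp_rot"]).as_matrix(); d=R.T@(np.array(xyz)-s["eef_pos"])
    y=np.degrees(np.arctan2(R[1,0],R[0,0])); t=-np.radians((yawx-y+180)%360-180)
    print("t %.2f"%s["time_s"],"pos",np.round(s["eef_pos"],4),"yaw %.2f"%y,"tilt %.4f"%-R[2,2],"F",np.round(s["ft_force"],2),"grip %.1f gap %.4f"%(s["grip_force"],s["finger_gap"]))
    print("shift shares",np.round(d/.05,3),"turn share %.4f"%(t/2))
E
python3 -c "
from h import *
go([.5535,-.323,.28],111.5)"
python3 -m handwheel '[[[0.748,-0.155,0],0],[[0.748,-0.155,0],0],[[0.748,-0.155,0],0],[[0.748,-0.155,0],0],[[0.748,-0.155,0],0],[[0.748,-0.155,0],0],[[0.748,-0.155,0],0],[[0.748,-0.155,0],0],[[0.748,-0.155,0],0],[[0.748,-0.155,0],0],[[0.748,-0.155,0],0],[[0.748,-0.155,0],0],[[0,0,-0.0],-0.084],[[0,0,0.5],-0.084],[[0,0,0.5],-0.084],[[0,0,0.5],-0.084],[[0,0,0.5],-0.084],[[0,0,0.5],-0.084],[[0,0,0],-0.084],[[0,0,0],-0.084]]' 1
python3 -c "
from h import *
go([.5535,-.323,.28],111.5)"
```

```text
t 1.60 pos [ 0.145  -0.5305  0.4047] yaw 15.29 tilt 1.0000 F [ 0.01  0.57 -0.59] grip 0.0 gap 0.0930
shift shares [ 8.975 -1.85   2.495] turn share -0.8396
time_s: 4.1
eef_pos: [0.5534, -0.3225, 0.279]
tcp_rot: [-2.169, -2.271, 0.0]
ft_force: [-0.7, -0.6, 0.1]
finger_gap: 0.0931
grip_force: 0.0
t 4.10 pos [ 0.5534 -0.3225  0.279 ] yaw 92.61 tilt 1.0000 F [-0.74 -0.61  0.14] grip 0.0 gap 0.0931
shift shares [-0.01   0.002 -0.019] turn share -0.1648
```

```bash
python3 -m handwheel '[[[0,0,0],-0.0824],[[0,0,0],-0.0824],[[0,0,0],0],[[0,0,0],0]]'
python3 - <<'E'
from h import *
go([.5535,-.323,.191],111.5)
c=arm.camera("top"); save(c,"top2")
cv2.imwrite("pics/top2c.png",cv2.resize(c["pixels"][150:270,270:430,::-1],(800,600),interpolation=2))
s=arm.camera("side"); cv2.imwrite("pics/side2c.png",cv2.resize(s["pixels"][180:300,140:260,::-1],(600,600),interpolation=2))
E
```

```text
time_s: 4.6
eef_pos: [0.5534, -0.3225, 0.2797]
tcp_rot: [-1.78, -2.589, -0.0]
ft_force: [0.3, -0.5, 0.5]
finger_gap: 0.0931
grip_force: 0.0
t 4.60 pos [ 0.5534 -0.3225  0.2797] yaw 110.99 tilt 1.0000 F [ 0.34 -0.52  0.52] grip 0.0 gap 0.0931
shift shares [-0.009 -0.002  1.774] turn share -0.0044
```

View pics/side2c.png

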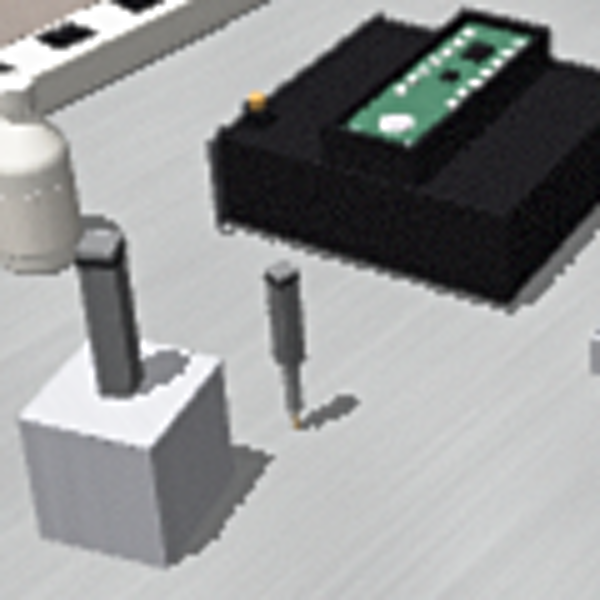

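The holder is at crop (125,440) with the handle on it at (110,310). The small probe stands on its own at (285,340) and the post cap is at (257,105). I'm descending on the carrier.

```bash
python3 -m handwheel '[[[-0.01,0,0.4],-0.0044],[[0,0,0.4],0],[[0,0,0.4],0],[[0,0,0.3],0],[[0,0,0.25],0],[[0,0,0],0],[[0,0,0],0]]'
python3 -m handwheel '[[[0,0,0],0],[[0,0,0],0],[[0,0,0],0],[[0,0,0],0],[[0,0,0],0],[[0,0,0],0],[[0,0,0],0],[[0,0,0],0]]' 0 20
python3 -c "
from h import *
go([.5535,-.323,.191],111.5)"
```

```text
time_s: 5.58
eef_pos: [0.5539, -0.3232, 0.1928]
tcp_rot: [1.764, 2.599, -0.0]
ft_force: [0.2, -0.2, -0.1]
finger_gap: 0.0931
grip_force: 0.0
time_s: 6.58
eef_pos: [0.5537, -0.323, 0.1925]
tcp_rot: [1.764, 2.599, 0.0]
ft_force: [-1.4, 0.3, 4.1]
finger_gap: 0.0644
grip_force: 20.0
t 6.58 pos [ 0.5537 -0.323   0.1925] yaw 111.68 tilt 1.0000 F [-1.37  0.28  4.14] grip 20.0 gap 0.0644
shift shares [ 0.002 -0.004  0.03 ] turn share 0.0016
```

```bash
python3 -m handwheel '[[[0,0,-0.2],0],[[0,0,-0.5],0],[[0,0,-0.6],0],[[0,0,-0.6],0],[[0,0,-0.6],0],[[0,0,-0.5],0],[[0,0,0],0],[[0,0,0],0],[[0,0,0],0]]'
python3 - <<'E'
from h import *
go([.5816,.0422,.315],98.6)
E
```

```text
time_s: 7.7
eef_pos: [0.5532, -0.3227, 0.3404]
tcp_rot: [-1.762, -2.597, -0.0]
ft_force: [0.7, 0.6, -2.9]
finger_gap: 0.0641
grip_force: 20.0
t 7.70 pos [ 0.5532 -0.3227  0.3404] yaw 111.68 tilt 1.0000 F [ 0.67  0.57 -2.92] grip 20.0 gap 0.0641
shift shares [6.571 3.224 0.522] turn share 0.1141
```

```bash
python3 -m handwheel '[[[0.35,0.17,0],0],[[0.657,0.322,0],0],[[0.657,0.322,0],0],[[0.657,0.322,0],0],[[0.657,0.322,0],0],[[0.657,0.322,0],0],[[0.657,0.322,0],0],[[0.657,0.322,0],0],[[0.657,0.322,0],0],[[0.657,0.322,0],0],[[0.308,0.156,0],0],[[0,0,0],0.038],[[0,0,0],0.038],[[0,0,0],0.038],[[0,0,0.2],0],[[0,0,0.2],0],[[0,0,0],0],[[0,0,0],0],[[0,0,0],0]]'
python3 - <<'E'
from h import *
go([.5816,.0422,.2885],98.6)
for n in("top","side"):
    c=arm.camera(n); save(c,n+"3"); 
    l,t,r,b=((200,130,300,205) if n=="top" else (180,140,280,230))
    cv2.imwrite(f"pics/{n}3c.png",cv2.resize(c["pixels"][t:b,l:r,::-1],None,fx=6,fy=6,interpolation=2))
E
```

```text
time_s: 10.07
eef_pos: [0.5822, 0.0418, 0.3225]
tcp_rot: [2.048, 2.382, 0.0]
ft_force: [-0.2, -0.2, -2.6]
finger_gap: 0.0638
grip_force: 20.0
t 10.07 pos [0.5822 0.0418 0.3225] yaw 98.63 tilt 1.0000 F [-0.16 -0.22 -2.58] grip 20.0 gap 0.0638
shift shares [ 0.009 -0.011  0.681] turn share 0.0002
```

View pics/top3c.png

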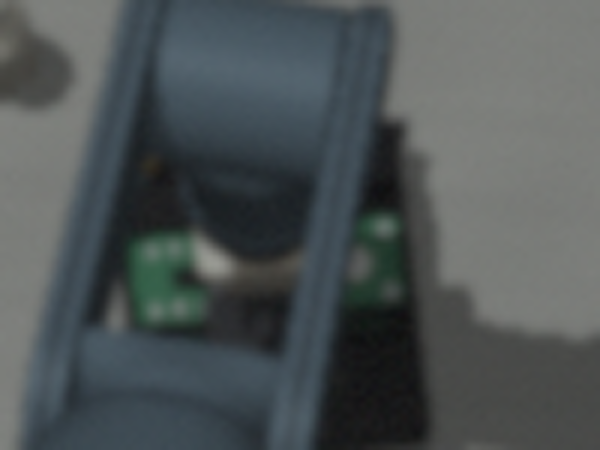

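View pics/side3c.png

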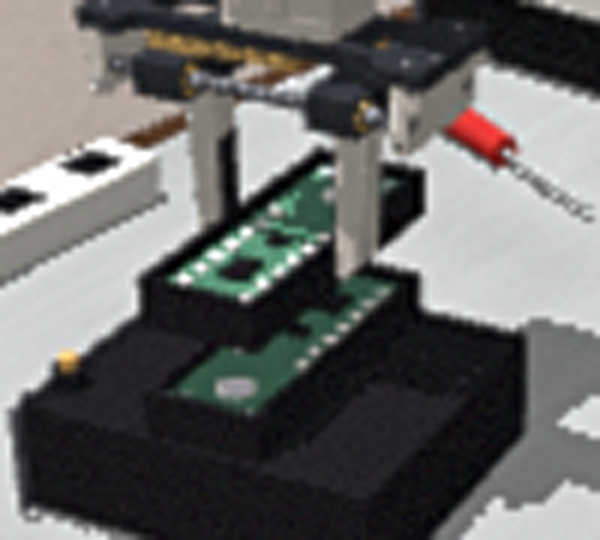

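The carrier hangs directly above the lower one. In the top crop, both ends of its board show at about x=130 and x=403. I'll measure its centre in the hand.

```bash
sed -i 's/k=max(cv2.findContours(m,cv2.RETR_EXTERNAL,cv2.CHAIN_APPROX_NONE)\[0\],key=cv2.contourArea)\[:,0\]/k=np.vstack([q[:,0] for q in cv2.findContours(m,cv2.RETR_EXTERNAL,cv2.CHAIN_APPROX_NONE)[0] if cv2.contourArea(q)>150])/' h.py
python3 - <<'E'
from h import *
np.set_printoptions(precision=4,suppress=True)
for i in range(2):
    c=arm.camera("top"); z=arm.state()["eef_pos"][2]-.1925+.018
    print(arm.state()["eef_pos"],green(c,(218,158,272,190),z))
E
```

```text
[0.5821 0.0419 0.3226] (array([0.5811, 0.0412]), array([0.5821, 0.0413]), (58.23750686645508, 163.24349975585938), np.float32(98.129265))
[0.5821 0.0419 0.3225] (array([0.5809, 0.041 ]), array([0.5819, 0.0412]), (58.153228759765625, 162.742919921875), np.float32(98.20111))
```

```bash
python3 -c "
from h import *
go([.5827,.0430,.2905],98.9)"
```

```text
t 10.28 pos [0.5821 0.0419 0.3225] yaw 98.62 tilt 1.0000 F [-0.05  0.14 -2.67] grip 20.0 gap 0.0641
shift shares [0.02  0.015 0.64 ] turn share -0.0024
```

```bash
python3 -m handwheel '[[[0.02,0.015,0],-0.0024],[[0,0,0.2],0],[[0,0,0.2],0],[[0,0,0.15],0],[[0,0,0.08],0],[[0,0,0],0],[[0,0,0],0],[[0,0,0],0]]'
python3 -m handwheel '[[[0,0,0.02],0],[[0,0,0],0],[[0,0,0],0]]'
```

```text
time_s: 11.28
eef_pos: [0.5827, 0.043, 0.2911]
tcp_rot: [2.042, 2.387, 0.001]
ft_force: [0.5, 0.2, -3.4]
finger_gap: 0.0634
grip_force: 20.0
time_s: 11.65
eef_pos: [0.5826, 0.043, 0.2898]
tcp_rot: [2.042, 2.387, 0.0]
ft_force: [0.2, 0.5, -2.1]
finger_gap: 0.0641
grip_force: 20.0
```

```bash
python3 -m handwheel '[[[0,0,0.016],0],[[0,0,0],0],[[0,0,0],0]]'; python3 -m handwheel '[[[0,0,0.01],0],[[0,0,0],0],[[0,0,0],0]]'
```

```text
time_s: 12.02
eef_pos: [0.5826, 0.043, 0.2889]
tcp_rot: [-2.043, -2.387, 0.0]
ft_force: [0.2, -0.5, -2.5]
finger_gap: 0.0642
grip_force: 20.0
time_s: 12.4
eef_pos: [0.5827, 0.043, 0.2885]
tcp_rot: [2.042, 2.387, 0.0]
ft_force: [0.1, -0.9, -2.2]
finger_gap: 0.0642
grip_force: 20.0
```

```bash
python3 -m handwheel '[[[0,0,0.012],0],[[0,0,0],0],[[0,0,0],0]]'; python3 -m handwheel '[[[0,0,0.012],0],[[0,0,0],0],[[0,0,0],0]]'
```

```text
time_s: 12.78
eef_pos: [0.5826, 0.043, 0.2885]
tcp_rot: [2.042, 2.387, 0.0]
ft_force: [-3.0, 1.3, 5.2]
finger_gap: 0.0639
grip_force: 20.0
time_s: 13.15
eef_pos: [0.5826, 0.043, 0.2885]
tcp_rot: [2.042, 2.386, 0.001]
ft_force: [-4.7, 0.9, 9.4]
finger_gap: 0.0639
grip_force: 20.0
```

```bash
python3 -m handwheel '[[[0,0,-0.018],0],[[0,0,0],0],[[0,0,0],0]]'
python3 -m handwheel '[[[0,0,0],0],[[0,0,0],0],[[0,0,0],0],[[0,0,0],0],[[0,0,0],0],[[0,0,-0.2],0],[[0,0,-0.4],0],[[0,0,-0.6],0],[[0,0,-0.6],0],[[0,0,-0.6],0],[[0,0,0],0]]' 1
python3 - <<'E'
from h import *
# probe: holder top & handle fits from both cameras
go([.531,.347,.4],90)
A=[]
for n in("top","side"):
    W=np.load(n+"1.npz")["w"]
    for z0,z1 in((.1,.125),(.125,.15),(.15,.157),(.157,.165)):
        m=(np.abs(W[...,0]-.531)<.03)&(np.abs(W[...,1]-.347)<.03)&(W[...,2]>z0)&(W[...,2]<z1); P=W[m]
        if len(P)>2: print(n,z0,len(P),P.mean(0).round(4),P.min(0).round(4),P.max(0).round(4))
E
```

```text
time_s: 13.52
eef_pos: [0.5826, 0.043, 0.2885]
tcp_rot: [2.042, 2.387, 0.0]
ft_force: [-2.7, -0.4, 6.1]
finger_gap: 0.0638
grip_force: 20.0
time_s: 14.9
eef_pos: [0.5831, 0.043, 0.4116]
tcp_rot: [2.039, 2.383, 0.006]
ft_force: [-0.8, 0.5, -0.0]
finger_gap: 0.0931
grip_force: 0.0
t 14.90 pos [0.5831 0.043  0.4116] yaw 98.90 tilt 1.0000 F [-0.84  0.53 -0.03] grip 0.0 gap 0.0931
shift shares [ 6.169 -0.091  0.22 ] turn share 0.0776
top 0.1 14 [0.5272 0.3422 0.113 ] [0.522  0.3357 0.101 ] [0.5408 0.3492 0.125 ]
top 0.125 8 [0.5279 0.3406 0.1385] [0.5217 0.335  0.1302] [0.5379 0.3482 0.1461]
top 0.15 9 [0.5299 0.344  0.1547] [0.5224 0.3356 0.1504] [0.5403 0.3508 0.157 ]
top 0.157 19 [0.5325 0.3473 0.1607] [0.5242 0.3379 0.1573] [0.5431 0.3557 0.1649]
side 0.1 87 [0.5279 0.3518 0.1124] [0.5202 0.3358 0.1005] [0.5368 0.36   0.125 ]
side 0.125 90 [0.5276 0.3517 0.1375] [0.5202 0.3357 0.1251] [0.5373 0.3602 0.1498]
side 0.15 31 [0.5278 0.3512 0.1538] [0.5205 0.3358 0.15  ] [0.5371 0.3585 0.157 ]
side 0.157 34 [0.5326 0.3485 0.1582] [0.5223 0.3383 0.1572] [0.5413 0.3594 0.1598]
```

Run:
```python
from h import *
from scipy.optimize import least_squares
np.set_printoptions(precision=4,suppress=True)
def fit(P,h,x0):
    def f(p):
        c,s=np.cos(p[2]),np.sin(p[2]); d=(P-p[:2]); q=np.abs(np.c_[d@[c,s],d@[-s,c]])-h
        o=np.maximum(q,0); return np.hypot(o[:,0],o[:,1])+np.minimum(q.max(1),0)
    return min((least_squares(f,[*x0,a],loss="soft_l1",f_scale=.001,x_scale=[.01,.01,.3]) for a in np.radians([-40,-20,0,20,40])),key=lambda r:r.cost)
Ws=np.load("side1.npz")["w"]; Wt=np.load("top1.npz")["w"]
g=lambda W,z0,z1,r:W[(np.abs(W[...,0]-.53)<r)&(np.abs(W[...,1]-.347)<r)&(W[...,2]>z0)&(W[...,2]<z1)][:,:2]
for nm,P,h in(("handle side",g(Ws,.095,.15,.02),.009),("handle both",np.r_[g(Ws,.095,.15,.02),g(Wt,.095,.15,.02)],.009),("holder side",g(Ws,.01,.066,.055),.035)):
    r=fit(P,h,(.53,.347)); print(nm,len(P),r.x[:2],np.degrees(r.x[2])%90,r.cost*1e6)
for nm,W in(("top",Wt),("side",Ws)):
  P=g(W,.069,.082,.055); R=cv2.minAreaRect((P*1000).astype(np.float32)); print("holder top",nm,R)
c=arm.camera("top"); save(c,"top4"); print("upper",green(c,(215,158,275,192),.114))
c=arm.camera("side"); print("upper side",green(c,(195,165,258,215),.114))
```

```text
handle side 192 [0.5334 0.3475] 32.25558249323372 60.17442355079077
handle both 215 [0.5333 0.3475] 31.832954749217034 68.61846608315207
holder side 749 [0.5334 0.3475] 17.462067741412422 201.72768526154996
holder top top ((532.075439453125, 346.79107666015625), (72.1067123413086, 70.28052520751953), 16.961280822753906)
holder top side ((533.0353393554688, 347.90057373046875), (71.98191833496094, 73.15583801269531), 18.324399948120117)
upper (array([0.583 , 0.0413]), array([0.584 , 0.0415]), (58.10627746582031, 163.5409698486328), np.float32(99.73867))
upper side (array([0.5809, 0.0472]), array([0.5858, 0.0414]), (48.16037368774414, 151.63473510742188), np.float32(98.31137))
```

```bash
python3 -c "
from h import *
go([.5332,.3475,.36],122)"
```

```text
t 15.00 pos [0.5824 0.043  0.4081] yaw 98.89 tilt 1.0000 F [-0.86  0.23 -0.02] grip 0.0 gap 0.0929
shift shares [ 6.169 -0.031  0.961] turn share -0.2017
```

```bash
python3 -m handwheel '[[[0.4,0,0],0],[[0.7,0,0],0],[[0.7,0,0],0],[[0.7,0,0],0],[[0.7,0,0],0],[[0.7,0,0],0],[[0.7,0,0],0],[[0.7,0,0],0],[[0.569,-0.03,0],0],[[0.3,0,0],0],[[0,0,0],-0.0672],[[0,0,0],-0.0672],[[0,0,0],-0.0672],[[0,0,0],0],[[0,0,0],0]]'
python3 - <<'E'
from h import *
np.set_printoptions(precision=4,suppress=True)
go([.5332,.3475,.287],122)
for i in range(2):
    c=arm.camera("top"); print("upper",green(c,(215,158,275,192),.114))
    s=arm.camera("side"); print("upper side",green(s,(195,165,258,215),.114))
save(c,"top5");save(s,"side5")
a=cv2.resize(c["pixels"][130:220,200:290,::-1],(400,400),interpolation=2);b=cv2.resize(s["pixels"][130:230,170:270,::-1],(400,400),interpolation=2)
cv2.imwrite("pics/both5.png",np.hstack([a,b]))
for d,n in((c,"top"),(s,"side")): print(n,[(x["location"],plane(d,x["location"][::-1],.114),x["conf"]) for x in arm.tip_of(d,"test_pad")])
E
```

```text
time_s: 16.88
eef_pos: [0.5334, 0.3475, 0.4077]
tcp_rot: [-1.527, -2.745, 0.001]
ft_force: [-0.7, 0.9, -0.4]
finger_gap: 0.0927
grip_force: 0.0
t 16.88 pos [0.5334 0.3475 0.4077] yaw 121.84 tilt 1.0000 F [-0.72  0.91 -0.36] grip 0.0 gap 0.0927
shift shares [ 0.002 -0.001  2.415] turn share -0.0014
upper (array([0.582 , 0.0411]), array([0.5829, 0.0412]), (56.602867126464844, 161.74046325683594), np.float32(98.86386))
upper side (array([0.5803, 0.047 ]), array([0.5853, 0.0412]), (48.659141540527344, 150.93746948242188), np.float32(98.51943))
upper (array([0.5821, 0.0412]), array([0.5831, 0.0413]), (56.88448715209961, 161.88528442382812), np.float32(98.80383))
upper side (array([0.5806, 0.0469]), array([0.5856, 0.0411]), (49.14592742919922, 151.01954650878906), np.float32(98.15913))
top [([251.5, 340.3], array([[ 0.3325, -0.3099,  0.114 ]]), 0.88), ([176.0, 261.6], array([[ 0.5887, -0.0222,  0.114 ]]), 0.76)]
side [([190.7, 347.7], array([[ 0.2827, -0.1527,  0.114 ]]), 0.84), ([182.6, 237.4], array([[ 0.5827, -0.0035,  0.114 ]]), 0.74)]
```

View pics/both5.png

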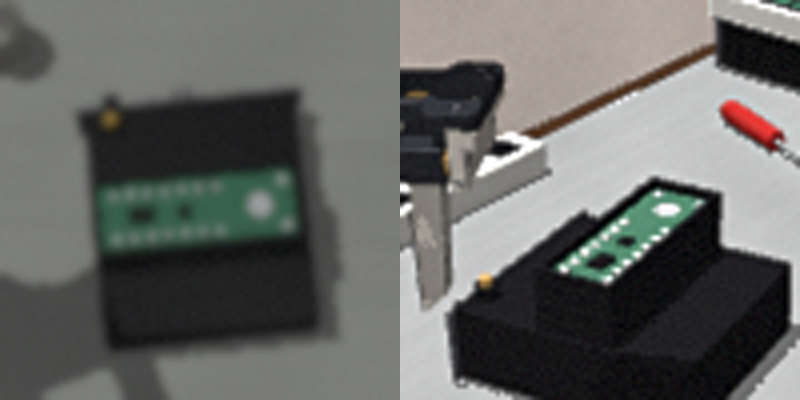

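The upper carrier sits squarely on the lower one, within about 1 mm. Its pad is at the right end (crop 260,206) and the post cap is undisturbed. Next is the probe.

```bash
python3 -m handwheel '[[[0,0,0.4],-0.0014],[[0,0,0.5],0],[[0,0,0.5],0],[[0,0,0.4],0],[[0,0,0.3],0],[[0,0,0.2],0],[[0,0,0.115],0],[[0,0,0],0],[[0,0,0],0]]'
python3 -m handwheel '[[[0,0,0],0],[[0,0,0],0],[[0,0,0],0],[[0,0,0],0],[[0,0,0],0],[[0,0,0],0],[[0,0,0],0],[[0,0,0],0],[[0,0,0],0],[[0,0,0],0]]' 0 15
python3 - <<'E'
from h import *
go([.5332,.3475,.287],122)
s=arm.camera("side"); cv2.imwrite("pics/s6.png",cv2.resize(s["pixels"][180:300,120:240,::-1],(500,500),interpolation=2))
c=arm.camera("top"); l,t,r,b=250,168,268,186
g=c["pixels"][t:b,l:r].min(2).astype(float); k=cv2.resize(g,None,fx=8,fy=8,interpolation=2); m=(k>.75*k.max()).astype(np.uint8)
n,L,S,C=cv2.connectedComponentsWithStats(m); i=1+S[1:,4].argmax(); print("pad",S[i],plane(c,(C[i]+.5)/8-.5+[l,t],.114))
E
```

```text
time_s: 18.3
eef_pos: [0.5337, 0.3476, 0.2881]
tcp_rot: [1.519, 2.749, 0.002]
ft_force: [-0.2, -0.2, 0.3]
finger_gap: 0.0933
grip_force: 0.0
time_s: 19.55
eef_pos: [0.5334, 0.3475, 0.2874]
tcp_rot: [-1.519, -2.75, 0.0]
ft_force: [-0.9, -0.4, 1.1]
finger_gap: 0.0177
grip_force: 15.0
t 19.55 pos [0.5334 0.3475 0.2874] yaw 122.15 tilt 1.0000 F [-0.93 -0.37  1.05] grip 15.0 gap 0.0177
shift shares [ 0.003 -0.004  0.008] turn share 0.0013
pad [  47   44   41   40 1289] [[ 0.58965317 -0.00913426  0.114     ]]
```

View pics/s6.png

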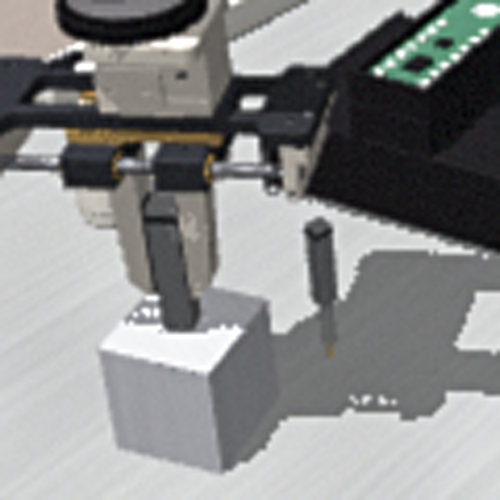

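The probe is gripped by its flats (gap 17.7 mm at the handle), and the small probe stands clear. Now I lift it straight up.

```bash
python3 -m handwheel '[[[0,0,-0.1],0],[[0,0,-0.3],0],[[0,0,-0.3],0],[[0,0,-0.3],0],[[0,0,-0.3],0],[[0,0,-0.4],0],[[0,0,-0.5],0],[[0,0,-0.4],0],[[0,0,-0.3],0],[[0,0,0],0],[[0,0,0],0]]' 0 25
python3 -c "
from h import *
go([.5897,-.0098,.43],122.15)"
```

```text
time_s: 21.02
eef_pos: [0.5333, 0.3474, 0.4316]
tcp_rot: [-1.519, -2.749, 0.002]
ft_force: [-0.6, 0.3, -1.5]
finger_gap: 0.0181
grip_force: 25.0
t 21.02 pos [0.5333 0.3474 0.4316] yaw 122.15 tilt 1.0000 F [-0.6   0.35 -1.5 ] grip 25.0 gap 0.0181
shift shares [-6.649 -2.848  0.034] turn share 0.0000
```

```bash
python3 -m handwheel '[[[-0.3,-0.128,0],0],[[-0.6,-0.257,0],0],[[-0.65,-0.28,0],0],[[-0.65,-0.28,0],0],[[-0.65,-0.28,0],0],[[-0.65,-0.28,0],0],[[-0.65,-0.28,0],0],[[-0.65,-0.28,0],0],[[-0.65,-0.28,0],0],[[-0.6,-0.257,0],0],[[-0.4,-0.17,0],0],[[-0.2,-0.076,0],0],[[0,0,0],0],[[0,0,0],0],[[0,0,0],0],[[0,0,0],0]]'
python3 - <<'E'
from h import *
go([.5897,-.0098,.394],122.15)
s=arm.camera("side"); save(s,"side7"); cv2.imwrite("pics/s7.png",cv2.resize(s["pixels"][110:220,190:300,::-1],(600,600),interpolation=2))
for x in arm.tip_of(s,"probe_tip"): print(x, plane(s,x["location"][::-1],.1526))
E
```

```text
time_s: 23.02
eef_pos: [0.5898, -0.0091, 0.4325]
tcp_rot: [1.518, 2.75, 0.0]
ft_force: [0.3, -0.4, 0.0]
finger_gap: 0.0178
grip_force: 25.0
t 23.02 pos [ 0.5898 -0.0091  0.4325] yaw 122.22 tilt 1.0000 F [ 0.27 -0.42  0.03] grip 25.0 gap 0.0178
shift shares [-0.012 -0.009  0.77 ] turn share 0.0006
{'location': [220.2, 306.0], 'conf': 0.26} [[0.27935004 0.11702684 0.1526    ]]
```

View pics/s7.png

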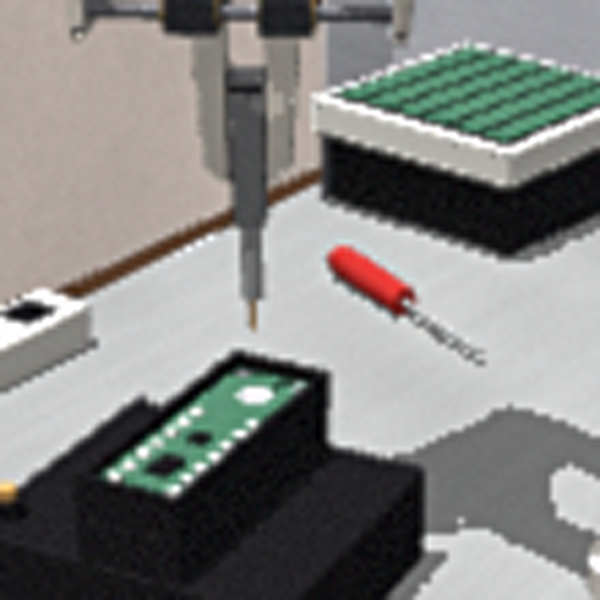

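The tip is at crop (252,328), straight above the pad at (258,394), and the probe hangs upright. I'm lowering it to just above contact.

```bash
python3 -m handwheel '[[[-0.01,-0.014,0.2],0],[[0,0,0.25],0],[[0,0,0.2],0],[[0,0,0.1],0],[[0,0,0],0],[[0,0,0],0],[[0,0,0],0],[[0,0,0],0]]'
python3 - <<'E'
from h import *
go([.5895,-.0098,.3854],122.15)
F=[]
for i in range(8): arm.camera("top"); F.append(arm.state()["ft_force"])
print(np.mean(F,0),np.std(F,0),arm.state()["eef_pos"])
E
```

```text
time_s: 24.12
eef_pos: [0.5896, -0.0106, 0.3952]
tcp_rot: [1.519, 2.749, 0.0]
ft_force: [-0.0, 0.7, -1.6]
finger_gap: 0.0179
grip_force: 25.0
t 24.12 pos [ 0.5896 -0.0106  0.3952] yaw 122.16 tilt 1.0000 F [-0.01  0.69 -1.56] grip 25.0 gap 0.0179
shift shares [0.014 0.007 0.197] turn share 0.0001
[ 0.22827077  0.22030388 -1.00730402] [0.48319887 0.30586734 0.40922219] [ 0.58953007 -0.01060047  0.39490803]
```

```bash
cat > f.py <<'E'
from h import *
F=[]
for i in range(10): arm.camera("side"); F.append(arm.state()["ft_force"])
print(np.mean(F,0).round(2),arm.state()["eef_pos"].round(4),"%.2f"%arm.state()["time_s"])
E
python3 -m handwheel '[[[0.014,0.007,0.04],0],[[0,0,0.04],0],[[0,0,0.03],0],[[0,0,0.02],0],[[0,0,0],0],[[0,0,0],0],[[0,0,0],0]]'; python3 f.py
```

```text
time_s: 25.4
eef_pos: [0.5894, -0.0098, 0.3885]
tcp_rot: [1.519, 2.75, 0.0]
ft_force: [-0.2, 0.9, 0.7]
finger_gap: 0.0177
grip_force: 25.0
[0.03 0.31 0.39] [ 0.5895 -0.0098  0.3884] 25.90
```

```bash
python3 -m handwheel '[[[0,0,0.032],0],[[0,0,0.032],0],[[0,0,0],0],[[0,0,0],0],[[0,0,0],0],[[0,0,0],0]]'; python3 f.py
python3 - <<'E'
from h import *
s=arm.camera("side"); c=arm.camera("top")
print("low stack",green(s,(195,165,258,215),.114))
a=cv2.resize(s["pixels"][130:220,190:280,::-1],(600,600),interpolation=2); cv2.imwrite("pics/s8.png",a)
E
```

```text
time_s: 26.65
eef_pos: [0.5895, -0.0098, 0.3853]
tcp_rot: [1.519, 2.75, 0.0]
ft_force: [0.7, 0.9, 1.2]
finger_gap: 0.0174
grip_force: 25.0
[0.1  0.68 1.22] [ 0.5895 -0.0098  0.3852] 27.15
low stack (array([0.58090453, 0.04874331]), array([0.58587366, 0.04294726]), (48.791229248046875, 148.28538513183594), np.float32(97.56965))
```

View pics/s8.png

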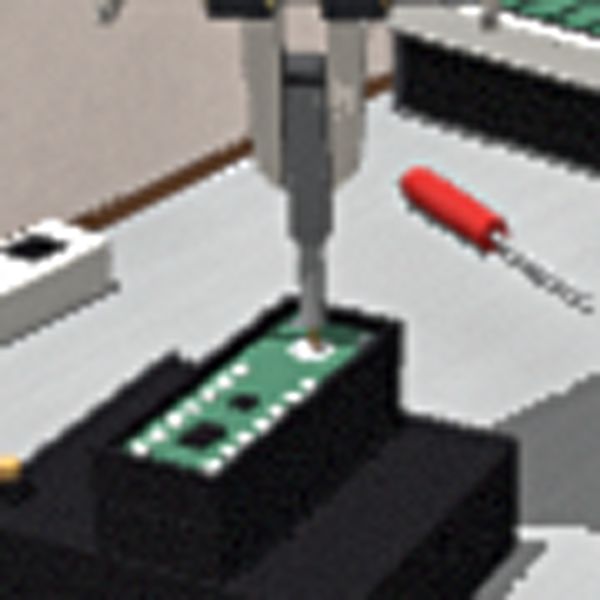

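The tip rests on the middle of the pad (crop 314,347). The force has risen 2.2 N, which is half travel, so I'm handing in.

```bash
python3 -c "
from rig import arm
print(arm.sign_off())"
```

```text
the job is handed in; nothing more can be done
None
```

The job is handed in at about 27 s: the loose carrier sits on the lower one to within about 1 mm and was let go, and the gripper still holds the larger probe upright on the upper board's round pad at about 2.2 N, which is half plunger travel.

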